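# Mesh and hold the mould-gate hinge

## Task

Slide the clear chip guard along its track all the way open to uncover the hinge leaf on the dark jamb block. Then take the maple stile from its rack and lower it upright onto the top of the jamb block so that its two brass knuckles mesh between the three fixed ones and the pin holes line up, and finish while still gripping it there, aligned and steady, ready for the pin. Leave the guard open, and leave the glue bottle, the finger plane and the pin block where they stand.

Things in the scene. Friction and masses are not known exactly. Their poses are not given: they have to be found in the camera images.
- fixture: fixed gate fixture. Origin: on the bench (z=0) under the middle of the jamb block; z up, y along the hinge and the guard track. Plywood base 120 x 310 x 12 mm (y -235 to +75 mm), low rails at x = +-48 mm. On it a dark-brown jamb block, x -30 to +15 mm, y -55 to +55 mm, flat top at z = 70 mm, with a brass hinge leaf on its +x face.
- fixed_axis (a point): middle of the fixed hinge's pin-hole axis: (26.5, 0, 70) mm in the fixture's frame, level with the block's top; axes as the fixture's, y along the hole. Three brass knuckles (barrels 18 mm diameter, 16 mm wide, rims chamfered 2 mm) centred at y = -36, 0, +36 mm leave two 20 mm gaps. The brass plate's face is at fixture x = 15.5 mm.
- guard (a joint): slide of the clear chip guard (m): 0 = centred over the jamb block, 0.15 = fully open at its stop; it grows as the guard moves along the fixture's -y. Friction about 2 N, stays where left. Clear hood 100 mm (x) by 110 mm (y), open at both ends, red edge strips, roof top 96 mm above the bench.
- guard_knob (a point): centre of the top of the guard's red round knob, 130 mm above the bench; the knob is upright, 24 mm diameter, 34 mm tall, in the middle of the guard's roof. Axes as the fixture's.
- rack: fixed low wooden rack for the stile: base 110 x 130 x 12 mm (x -50 to +60 mm), pad 36 x 104 mm with its top at z = 30 mm, end lips 8 mm tall on the pad at y = +-50 mm. Origin on the bench, z up, y along the stile
- stile: loose pale maple stile with a brass hinge leaf, about 0.2 kg (varies). Origin: centre of the wood's underside; z up, y along it. Wood 30 mm (x, grip across this) by 90 mm (y) by 75 mm tall. Starts upright on the rack's pad, axes as the rack's. When matched, its axes are the fixture's and its origin is 70 mm above the fixture's: wood standing on the jamb block.
- stile_axis (a point): middle of the stile's pin-hole axis: (26.5, 0, 0) mm in the stile's frame; axes as the stile's, y along the hole. Two brass knuckles (18 mm diameter, 16 mm wide, chamfered) at y = -18 and +18 mm, hanging 9 mm below the wood, on a nearly flush brass plate 30 mm tall (face at x = 15.5 mm). Meshed, there is 2 mm play each way in x and in y.
- glue: bystander: white glue bottle with an orange cap, 52 mm diameter, 110 mm tall; origin at the centre of its underside
- plane: bystander: small brass finger plane 28 x 50 mm, about 47 mm tall; origin at the centre of its underside
- pin: bystander: wooden block 50 x 50 x 30 mm with the steel hinge pin (6 mm diameter) standing in it, 80 mm tall in all; origin at the centre of its underside
Not all that is in view belongs to the job. What is shaped like the stile but green, pink or turquoise is not meant.

How it is judged:
By the outcome, as a careful person would: the job done as asked, in the order asked, and still so for the second after the job is handed in, while the arm keeps its last pose, push and grip.
It also fails if it takes over 58 s, if anything falls off the work surface, if the arm or the gripper's body presses on something with over 40 N, if the wrist force passes 120 N, or if a joint passes its speed limit or range.

## Robot

A 6-joint arm with a two-finger parallel gripper is mounted at the origin on the work surface. World frame = base frame: x ahead of the robot, y to its left, z up, the work surface at z = 0. Lengths are in m, angles in rad, forces in N, time in s.
With the tool pointing down it reaches from about 0.25 to 0.775 m from the base axis. Payload 4 kg.
Tool frame: the origin (TCP) lies on the centre line of the jaws, within the pads' length; the fingertips stand 22 mm ahead of it and the grasp point (between the pads) lies 3 mm ahead of it; z points along the fingers, y is the line along which they close (so a half turn about z gives the same grasp; the last joint's range is limited). The gripper opens to 94 mm and grips with 3 to 60 N. Pads are 16 mm wide; open, the fingers measure 119 mm over their backs; the gripper's body (75 mm by 177 mm) begins 78 mm behind the grasp point.
Start: joints at [1.09, 0.087, 1.371, -0, 1.684, -0.103], TCP at [0.203, 0.511, 0.228] pointing down, gripper open.
Joint ranges: [-3.1, 3.1], [-0.76, 2.03], [0.27, 2.55], [-1.08, 4.22], [0.17, 2.65], [-2.57, 2.57]. Speed limits (rad/s): [2.79, 2.79, 3.14, 3.14, 3.14, 3.14].

## Interface

Orientations are given as [roll, pitch, yaw] about the fixed x, y, z axes, in that order (R = Rz(yaw) Ry(pitch) Rx(roll)).
In Python, from cell import r gives the robot as it stands.
- The arm moves only by the shell command python3 -m pendant 'ROWS'. ROWS is JSON, a list of rows, each an object of numbers: "rx", "ry", "rz": the turn, a rotation vector about the tool's x, y, z in rad; "dx", "dy", "dz": the shift along the tool's x, y, z in mm; "jaw": the finger opening in mm, from 0 to 94. In form: [{"rx": .., "ry": .., "rz": .., "dx": .., "dy": .., "dz": .., "jaw": ..}, ...]. A call has 1 to 8 rows; each row is the pose to reach, as a shift and turn from the pose commanded when the call began, along the tool's axes at that moment; what a row does not reach only later rows make up. A row lasts 1/10 s, in which the tool goes at most 50 mm and 8.59 degrees, less where a joint would pass 70% of its speed; a pose out of reach is approached as far as the arm can. A call with a gripper value outside its range is refused whole. The fingers move at their own pace and stop on an object; the grip force is fixed at half the most. Time passes only in rows, so rows that repeat a pose let the fingers close. It gives the time, the measured TCP pose, the force, the opening and the grip force at its end, in the units of the state.
- r.observe(): the state, without advancing time (a new reading comes with each control period).
- r.read_camera(name): name is "side" or "top"; returns a dict with "color" (480x640x3 uint8, blue, green, red), "intrinsics" (3x3 intrinsics, pixels), "R" (3x3) and "t" (3): a world point X has camera coordinates R X + t. Camera axes: x right, y down, z forward; pixel columns grow to the right and rows downward; lengths in m; the calibration is good to about 2 mm. A picture is of the moment at which its call begins. There is no depth.
- r.hand_in(): hands the job in; it is judged then, once.
Trained networks look in the newest picture that a camera, given by its name, has taken for a name from the list of things; names that differ only in an ending like _2 or _b are one class to them, and where a whole thing is asked for, a point or a joint stands for the part that bears it (a point fixed in the world has none). Each returns a list of dicts, best first, with "confidence" (0 to 1); they miss things now and then, are a little off and sometimes report something else, mostly with a low value. They report only what shows in the picture. A call takes as long as a camera call. They do not tell look-alikes from the thing itself.
- r.regions_of(camera, thing): "region" (480x640 bool, what is visible of it).
- r.pinpoint(camera, thing): "at" ([x, y, z] in m, in world coordinates, good to about 4 mm: a listed point, or the origin of a listed thing).
The state is a dict: "t": time; "q": joint angles; "joint_vel": joint speeds; "joint_torque": joint torques, N m; "position": TCP position; "tool_rot": TCP orientation; "force": force on the tool from outside, world axes, zero at the start; "torque": the same for the moment, N m; "opening": finger opening in m; "finger_force": force on a finger pad.
Only numpy, scipy, OpenCV 4.12 (cv2) and the standard library are available. Lean on these libraries where they do the work, as an engineer would, in place of code of your own. Each camera call takes 0.05 s, during which the arm holds its last target. There are 200 camera calls.

## Working session

There is one attempt and no reset: what is moved stays moved. The work goes in short steps, Python scripts to look and compute and a shell command to move; the robot and the scene stay as the last step left them, time stands still between calls to the robot, and variables do not carry over. Pictures are saved under pics/ and viewed, at most 10 in all, crops included, and the job is handed in when it is done.

```bash
mkdir -p pics; ls; python3 - <<'E'
from cell import r
import cv2,numpy as np
s=r.observe();print(s['t'],s['position'],s['tool_rot'],s['opening'])
for c in('top','side'):
    d=r.read_camera(c);cv2.imwrite(f'pics/{c}0.png',d['color'])
    print(c,np.round(-d['R'].T@d['t'],3))
    for n in('fixture','fixed_axis','guard_knob','rack','stile','stile_axis','glue','plane','pin'):
        print(n,[(np.round(x['at'],3).tolist(),round(x['confidence'],2)) for x in r.pinpoint(c,n)])
E
```

```text
pics
0.0 [0.20264685 0.51077936 0.22633123] [-3.13945425e+00 -2.30346475e-04  2.76382196e+00] 0.0941184829726176
top [0.491 0.083 0.867]
fixture [([0.546, -0.079, -0.001], 0.93)]
fixed_axis [([0.566, -0.069, 0.067], 0.83)]
guard_knob [([0.546, -0.102, 0.13], 0.64)]
rack [([0.486, 0.284, 0.003], 0.64)]
stile [([0.344, 0.3, 0.012], 0.95), ([0.594, 0.172, 0.018], 0.93), ([0.488, 0.289, 0.025], 0.85), ([0.414, 0.079, 0.011], 0.82), ([0.547, -0.096, 0.13], 0.22)]
stile_axis [([0.347, 0.293, 0.044], 0.95), ([0.592, 0.164, 0.043], 0.87), ([0.513, 0.276, 0.028], 0.86), ([0.42, 0.086, 0.046], 0.55)]
glue [([0.744, 0.163, -0.006], 0.78)]
plane [([0.735, 0.282, 0.002], 0.97)]
pin [([0.748, 0.024, 0.0], 0.95)]
side [-0.048 -0.607  0.628]
fixture [([0.535, -0.078, 0.002], 0.69)]
fixed_axis [([0.565, -0.076, 0.072], 0.97)]
guard_knob [([0.544, -0.101, 0.129], 0.81)]
rack [([0.489, 0.283, 0.001], 0.67)]
stile [([0.593, 0.165, 0.016], 0.87), ([0.344, 0.299, 0.018], 0.72), ([0.418, 0.09, 0.015], 0.63), ([0.482, 0.286, 0.029], 0.62)]
stile_axis [([0.595, 0.172, 0.046], 0.84), ([0.343, 0.302, 0.042], 0.82), ([0.414, 0.081, 0.037], 0.77), ([0.512, 0.282, 0.029], 0.66)]
glue [([0.745, 0.163, 0.003], 0.9)]
plane [([0.736, 0.284, 0.001], 0.77)]
pin [([0.749, 0.021, -0.001], 0.74)]
```

View pics/top0.png

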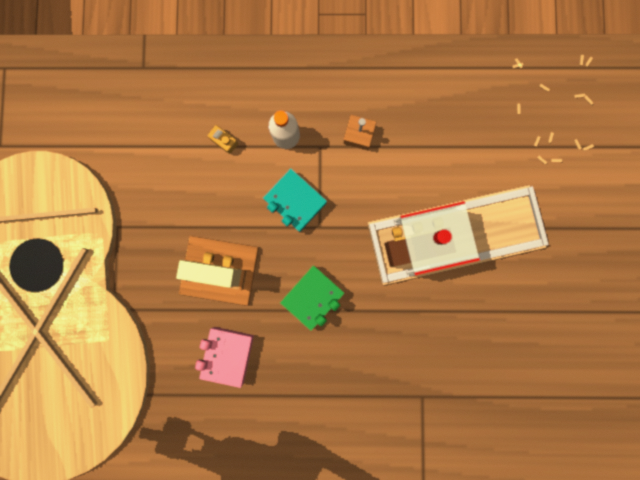

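View pics/side0.png

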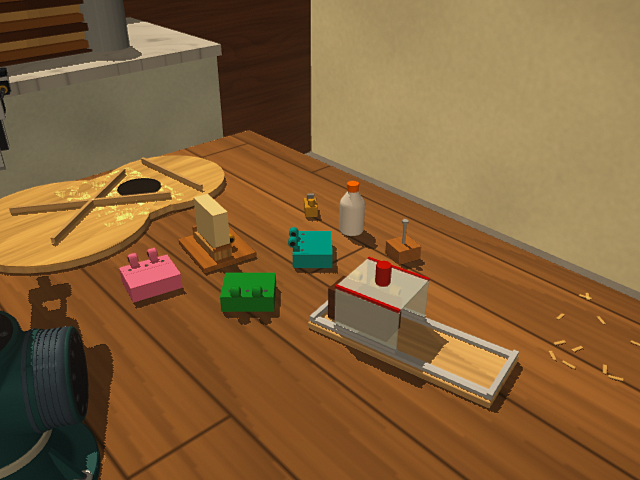

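```bash
cat > h.py <<'E'
from cell import r
import numpy as np, cv2
from scipy.spatial.transform import Rotation as Ro
def go(p,yaw):
    "tool-frame rotvec and mm shift from present pose to TCP p, pointing down with yaw"
    s=r.observe(); A=Ro.from_euler('xyz',s['tool_rot']); B=Ro.from_euler('xyz',[np.pi,0,yaw])
    print('t',s['t'],'rot',np.round((A.inv()*B).as_rotvec(),3),'d',np.round(A.inv().apply(np.array(p)-s['position'])*1e3,1))
def proj(d,P):
    c=np.asarray(P)@d['R'].T+d['t']; u=c@d['intrinsics'].T; return u[:,:2]/u[:,2:]
def box(x0,x1,y0,y1,z0,z1): return np.array([[x,y,z] for x in(x0,x1) for y in(y0,y1) for z in(z0,z1)])/1e3
def sil(d,boxes,x,y,yaw):
    m=np.zeros((480,640),np.uint8); R=Ro.from_euler('z',yaw).as_matrix()
    for b in boxes:
        cv2.fillConvexPoly(m,cv2.convexHull((proj(d,b@R.T+[x,y,0])*16).round().astype(np.int32)),255,cv2.LINE_AA,4)
    return m/255.
E
python3 - <<'E'
from h import *
from scipy.optimize import minimize
F=lambda s:[box(-60,60,-235,75,0,12),box(-30,15,-55,55,0,70),box(-50,50,-55-s,55-s,12,96),box(-12,12,-12-s,12-s,96,130)]
for c in('top','side'):
    d=r.read_camera(c)
    m=np.zeros((480,640),bool)
    for n in('fixture','guard_knob'):
        q=r.regions_of(c,n)
        print(c,n,[(round(x['confidence'],2),int(x['region'].sum())) for x in q]); m|=q[0]['region']
    f=lambda p:np.abs(sil(d,F(p[3]),*p[:3])-m).sum()
    o=minimize(f,[.541,-.078,.204,24],method='Nelder-Mead',options=dict(initial_simplex=np.array([.541,-.078,.204,24])+np.vstack([np.zeros(4),np.diag([.01,.01,.06,8])]),maxiter=300))
    print(o.x.round(4),o.fun,m.sum())
go([.546,-.102,.2],1.775)
E
```

```text
top fixture [(0.57, 10828)]
top guard_knob [(0.97, 4176)]
[ 0.5406 -0.0802  0.2337 27.3056] 467.7019607843137 10828
side fixture [(0.71, 14152)]
side guard_knob [(0.59, 6085)]
[ 0.5412 -0.0762  0.228  26.5964] 496.80392156862746 14263
t 1.3 rot [ 0.    -0.     0.989] d [-545.1 -443.4   27.5]
```

```bash
python3 -m pendant '[{"rz":0.14,"dx":-39,"dy":-32,"dz":2},{"rz":0.28,"dx":-78,"dy":-63,"dz":4},{"rz":0.42,"dx":-117,"dy":-95,"dz":6},{"rz":0.56,"dx":-156,"dy":-127,"dz":8},{"rz":0.7,"dx":-195,"dy":-158,"dz":10},{"rz":0.84,"dx":-234,"dy":-190,"dz":12},{"rz":0.96,"dx":-273,"dy":-222,"dz":14},{"rz":0.96,"dx":-312,"dy":-254,"dz":16}]'; python3 -c "
from h import *
go([.546,-.102,.165],1.80)"
```

```text
t 1.3 rot [ 0.    -0.     0.964] d [-545.1 -443.4   62.5]validation failed for argument at $[0]...
```

```bash
python3 -m pendant '[{"rx":0,"ry":0,"rz":0.14,"dx":-39,"dy":-32,"dz":2,"jaw":94},{"rx":0,"ry":0,"rz":0.28,"dx":-78,"dy":-63,"dz":4,"jaw":94},{"rx":0,"ry":0,"rz":0.42,"dx":-117,"dy":-95,"dz":6,"jaw":94},{"rx":0,"ry":0,"rz":0.56,"dx":-156,"dy":-127,"dz":8,"jaw":94},{"rx":0,"ry":0,"rz":0.7,"dx":-195,"dy":-158,"dz":10,"jaw":94},{"rx":0,"ry":0,"rz":0.84,"dx":-234,"dy":-190,"dz":12,"jaw":94},{"rx":0,"ry":0,"rz":0.96,"dx":-273,"dy":-222,"dz":14,"jaw":94},{"rx":0,"ry":0,"rz":0.96,"dx":-312,"dy":-254,"dz":16,"jaw":94}]'; python3 -c "
from h import *
go([.546,-.102,.165],1.80)"
```

```text
t: 2.1
position: [0.3985, 0.1605, 0.2119]
tool_rot: [3.14, -0.0, 1.802]
force: [0.4, 0.1, -1.0]
opening: 0.0938
finger_force: 0.0
t 2.1 rot [ 0.001 -0.     0.002] d [-289.3   83.3   46.9]
```

```bash
python3 -m pendant '[{"rx":0,"ry":0,"rz":0,"dx":-45,"dy":13,"dz":5,"jaw":94},{"rx":0,"ry":0,"rz":0,"dx":-90,"dy":26,"dz":10,"jaw":94},{"rx":0,"ry":0,"rz":0,"dx":-135,"dy":39,"dz":15,"jaw":94},{"rx":0,"ry":0,"rz":0,"dx":-180,"dy":52,"dz":20,"jaw":94},{"rx":0,"ry":0,"rz":0,"dx":-225,"dy":65,"dz":30,"jaw":60},{"rx":0,"ry":0,"rz":0,"dx":-270,"dy":78,"dz":40,"jaw":60},{"rx":0,"ry":0,"rz":0,"dx":-287,"dy":83,"dz":47,"jaw":60},{"rx":0,"ry":0,"rz":0,"dx":-287,"dy":83,"dz":47,"jaw":60}]'; python3 -c "
from h import *
for c in ('top','side'):
  r.read_camera(c)
  for n in ('guard_knob','fixed_axis'): print(c,n,[(np.round(x['at'],3),x['confidence']) for x in r.pinpoint(c,n)])
go([.546,-.102,.122],1.80)"
```

```text
t: 2.9
position: [0.5448, -0.0994, 0.1626]
tool_rot: [-3.139, -0.002, 1.8]
force: [0.3, 0.4, 0.2]
opening: 0.0652
finger_force: 0.0
top guard_knob [(array([ 0.549, -0.099,  0.132]), 0.89)]
top fixed_axis [(array([ 0.563, -0.071,  0.066]), 0.9), (array([0.511, 0.277, 0.028]), 0.75)]
side guard_knob [(array([ 0.546, -0.103,  0.126]), 0.62)]
side fixed_axis [(array([ 0.564, -0.075,  0.076]), 0.96)]
t 3.2 rot [0.001 0.    0.006] d [-5.9 -0.3 43.6]
```

```bash
python3 -m pendant '[{"rx":0,"ry":0,"rz":0,"dx":-3,"dy":0,"dz":20,"jaw":60},{"rx":0,"ry":0,"rz":0,"dx":-3,"dy":0,"dz":40,"jaw":60},{"rx":0,"ry":0,"rz":0,"dx":-3,"dy":0,"dz":41,"jaw":40},{"rx":0,"ry":0,"rz":0,"dx":-3,"dy":0,"dz":41,"jaw":20},{"rx":0,"ry":0,"rz":0,"dx":-3,"dy":0,"dz":41,"jaw":15},{"rx":0,"ry":0,"rz":0,"dx":-3,"dy":0,"dz":41,"jaw":15},{"rx":0,"ry":0,"rz":0,"dx":-3,"dy":0,"dz":41,"jaw":15}]'
```

```text
t: 3.9
position: [0.5453, -0.1009, 0.1247]
tool_rot: [-3.141, 0.001, 1.804]
force: [-4.6, -0.7, 8.6]
opening: 0.0235
finger_force: 22.0
```

```bash
python3 -c "
from h import *
p=r.observe();print(p['opening'],p['finger_force'],p['force'])
y=.231
go(p['position']+.123*np.array([np.sin(y),-np.cos(y),0]),1.80)"
```

```text
0.023515825574272082 21.96431796415709 [-4.6272844  -0.68894393  8.58224677]
t 3.9 rot [-0.001  0.001  0.004] d [-1.23e+02 -3.00e-01  1.00e-01]
```

```bash
python3 -m pendant '[{"rx":0,"ry":0,"rz":0,"dx":-10,"dy":0,"dz":-1,"jaw":15},{"rx":0,"ry":0,"rz":0,"dx":-28,"dy":0,"dz":-1,"jaw":15},{"rx":0,"ry":0,"rz":0,"dx":-46,"dy":0,"dz":-1,"jaw":15},{"rx":0,"ry":0,"rz":0,"dx":-64,"dy":0,"dz":-1,"jaw":15},{"rx":0,"ry":0,"rz":0,"dx":-82,"dy":0,"dz":-1,"jaw":15},{"rx":0,"ry":0,"rz":0,"dx":-98,"dy":0,"dz":-1,"jaw":15},{"rx":0,"ry":0,"rz":0,"dx":-110,"dy":0,"dz":-1,"jaw":15},{"rx":0,"ry":0,"rz":0,"dx":-117,"dy":0,"dz":-1,"jaw":15}]'
```

```text
t: 4.7
position: [0.5725, -0.2167, 0.1248]
tool_rot: [-3.141, 0.001, 1.802]
force: [-5.1, 1.8, 4.5]
opening: 0.0231
finger_force: 30.0
```

```bash
python3 -m pendant '[{"rx":0,"ry":0,"rz":0,"dx":-2,"dy":0,"dz":0,"jaw":15},{"rx":0,"ry":0,"rz":0,"dx":-4,"dy":0,"dz":0,"jaw":15},{"rx":0,"ry":0,"rz":0,"dx":-6,"dy":0,"dz":0,"jaw":15},{"rx":0,"ry":0,"rz":0,"dx":-7,"dy":0,"dz":0,"jaw":15}]'
```

```text
t: 5.1
position: [0.5736, -0.2214, 0.1248]
tool_rot: [-3.14, -0.002, 1.804]
force: [-6.2, 3.5, 6.4]
opening: 0.0236
finger_force: 30.0
```

```bash
python3 -m pendant '[{"rx":0,"ry":0,"rz":0,"dx":-2,"dy":0,"dz":0,"jaw":15},{"rx":0,"ry":0,"rz":0,"dx":-4,"dy":0,"dz":0,"jaw":15},{"rx":0,"ry":0,"rz":0,"dx":-4,"dy":0,"dz":0,"jaw":15}]'
```

```text
t: 5.4
position: [0.5736, -0.2216, 0.1248]
tool_rot: [-3.139, -0.009, 1.805]
force: [-9.4, 11.4, 8.7]
opening: 0.0232
finger_force: 30.0
```

```bash
python3 -m pendant '[{"rx":0,"ry":0,"rz":0,"dx":2,"dy":0,"dz":0,"jaw":15},{"rx":0,"ry":0,"rz":0,"dx":2,"dy":0,"dz":0,"jaw":50},{"rx":0,"ry":0,"rz":0,"dx":2,"dy":0,"dz":0,"jaw":50},{"rx":0,"ry":0,"rz":0,"dx":2,"dy":0,"dz":0,"jaw":50},{"rx":0,"ry":0,"rz":0,"dx":2,"dy":0,"dz":-30,"jaw":60},{"rx":0,"ry":0,"rz":0,"dx":2,"dy":0,"dz":-70,"jaw":60},{"rx":0,"ry":0,"rz":0,"dx":2,"dy":0,"dz":-105,"jaw":70},{"rx":0,"ry":0,"rz":0,"dx":40,"dy":-15,"dz":-105,"jaw":70}]'; cat > fit.py <<'E'
from h import *
from scipy.optimize import minimize
def fit(c,names,boxes,p0):
    d=r.read_camera(c); m=np.zeros((480,640),bool)
    for n,near in names:
        q=r.regions_of(c,n)
        if near is not None:
            u=proj(d,[near])[0]
            q=[x for x in q if np.hypot(*(np.argwhere(x['region']).mean(0)[::-1]-u))<25]
        if not q: print('none',n); continue
        m|=q[0]['region']
    f=lambda p:np.abs(sil(d,boxes,*p)-m).sum()
    p0=np.array(p0)
    o=minimize(f,p0,method='Nelder-Mead',options=dict(initial_simplex=p0+np.vstack([np.zeros(3),np.diag([.008,.008,.06])]),maxiter=300))
    print(c,names[0][0],o.x.round(4),round(o.fun),m.sum())
    return d
E
python3 - <<'E'
from fit import *
K=[box(17.5,35.5,-44,-28,61,79),box(17.5,35.5,-8,8,61,79),box(17.5,35.5,28,44,61,79)]
F=[box(-60,60,-235,75,0,12),box(-30,15,-55,55,0,70),box(-50,50,-205,-95,12,96),box(-12,12,-162,-138,96,130)]+K
R=[box(-50,60,-65,65,0,12),box(-18,18,-52,52,12,30)]
S=[box(-15,15,-45,45,30,105),box(15,35.5,10,26,21,39),box(15,35.5,-26,-10,21,39)]
for c in('top','side'):
    d=fit(c,[('fixture',None),('guard_knob',None)],F,[.540,-.077,.23]); cv2.imwrite(f'pics/{c}1.png',d['color'])
    fit(c,[('rack',None),('stile',[.487,.287,.07])],R+S,[.487,.287,-.19])
    fit(c,[('stile',[.487,.287,.07])],S,[.487,.287,-.19])
    for n in('stile','stile_axis','fixed_axis','fixture','guard_knob','rack'):
        print(n,[(np.round(x['at'],4).tolist(),round(x['confidence'],2)) for x in r.pinpoint(c,n)])
E
```

```text
t: 6.2
position: [0.5557, -0.1939, 0.2354]
tool_rot: [3.131, 0.009, 1.8]
force: [0.1, 0.1, 0.5]
opening: 0.0694
finger_force: 0.0
top fixture [ 0.5375 -0.0708  0.2345] 883 10779
top rack [ 0.4859  0.2845 -0.1737] 326 4221
top stile [ 0.4852  0.2838 -0.1478] 191 1413
stile [([0.3429, 0.3007, 0.012], 0.69), ([0.4165, 0.0813, 0.0124], 0.62), ([0.5938, 0.1709, 0.018], 0.61), ([0.4841, 0.2861, 0.0248], 0.59)]
stile_axis [([0.5118, 0.2777, 0.0292], 0.94), ([0.4166, 0.0857, 0.0442], 0.89), ([0.5935, 0.166, 0.0431], 0.87), ([0.3448, 0.2972, 0.0426], 0.78)]
fixed_axis [([0.5661, -0.0722, 0.0685], 0.79), ([0.7479, 0.1644, -0.0043], 0.33), ([0.4827, 0.287, 0.0252], 0.31)]
fixture [([0.5415, -0.0795, -0.0012], 0.59)]
guard_knob [([0.5752, -0.2173, 0.1317], 0.75), ([0.486, 0.2905, 0.0267], 0.16)]
rack [([0.4846, 0.2857, 0.0028], 0.75)]
side fixture [ 0.5396 -0.0774  0.2323] 548 16035
side rack [ 0.4858  0.2875 -0.1943] 264 3163
side stile [ 0.4838  0.2845 -0.2056] 156 1437
stile [([0.3429, 0.2985, 0.0162], 0.96), ([0.5883, 0.1672, 0.0148], 0.94), ([0.4829, 0.2851, 0.0293], 0.92), ([0.4152, 0.0867, 0.0169], 0.68), ([0.5112, 0.2813, 0.0306], 0.23)]
stile_axis [([0.5938, 0.1663, 0.0426], 0.94), ([0.512, 0.2779, 0.0318], 0.81), ([0.4141, 0.0841, 0.0394], 0.74)]
fixed_axis [([0.5641, -0.0745, 0.0706], 0.68)]
fixture [([0.5359, -0.0811, -0.001], 0.61)]
guard_knob [([0.5714, -0.2222, 0.1296], 0.67)]
rack [([0.4909, 0.286, 0.0025], 0.83)]
```

```bash
python3 -c "
from h import *
go([.485,.2855,.19],1.386)"
```

```text
t 7.6 rot [ 0.    -0.     0.418] d [477.7  45.2  39.6]
```

View pics/side1.png

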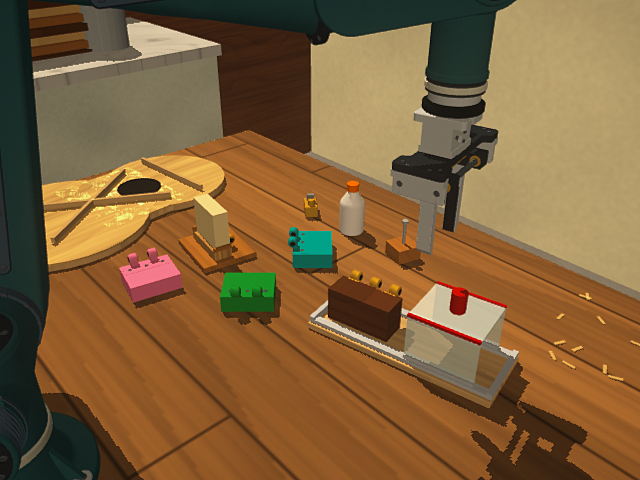

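The side view shows the guard fully open (knob at about 460,300), with the jamb block and its three knuckles uncovered (355–398, 275–292). The stile stands on its rack at about (212,230).

```bash
python3 -m pendant '[{"rx":0,"ry":0,"rz":0.06,"dx":40,"dy":4,"dz":0,"jaw":70},{"rx":0,"ry":0,"rz":0.12,"dx":88,"dy":8,"dz":0,"jaw":70},{"rx":0,"ry":0,"rz":0.18,"dx":136,"dy":13,"dz":0,"jaw":70},{"rx":0,"ry":0,"rz":0.24,"dx":184,"dy":17,"dz":0,"jaw":70},{"rx":0,"ry":0,"rz":0.3,"dx":232,"dy":22,"dz":0,"jaw":70},{"rx":0,"ry":0,"rz":0.36,"dx":280,"dy":27,"dz":0,"jaw":70},{"rx":0,"ry":0,"rz":0.418,"dx":328,"dy":31,"dz":0,"jaw":70},{"rx":0,"ry":0,"rz":0.418,"dx":376,"dy":36,"dz":10,"jaw":70}]';  python3 -c "
from h import *
go([.485,.2855,.17],1.386)"
```

```text
t: 8.4
position: [0.4998, 0.1865, 0.2214]
tool_rot: [3.138, -0.002, 1.385]
force: [-0.5, 0.6, 0.0]
opening: 0.0699
finger_force: 0.0
t 8.4 rot [ 0.004 -0.002 -0.001] d [ 94.5 -33.   51.4]
```

```bash
python3 -m pendant '[{"rx":0,"ry":0,"rz":0,"dx":40,"dy":-14,"dz":20,"jaw":70},{"rx":0,"ry":0,"rz":0,"dx":80,"dy":-28,"dz":40,"jaw":70},{"rx":0,"ry":0,"rz":0,"dx":93,"dy":-32,"dz":50,"jaw":70},{"rx":0,"ry":0,"rz":0,"dx":93,"dy":-32,"dz":50,"jaw":70},{"rx":0,"ry":0,"rz":0,"dx":93,"dy":-32,"dz":50,"jaw":70}]';  python3 -c "
from h import *
go([.485,.2855,.088],1.386)"
```

```text
t: 8.9
position: [0.4857, 0.2809, 0.17]
tool_rot: [3.141, 0.001, 1.386]
force: [0.4, -0.5, -0.1]
opening: 0.0696
finger_force: 0.0
t 8.9 rot [ 0.001  0.001 -0.   ] d [ 4.4 -1.6 82. ]
```

```bash
python3 -m pendant '[{"rx":0,"ry":0,"rz":0,"dx":4,"dy":-1,"dz":30,"jaw":70},{"rx":0,"ry":0,"rz":0,"dx":4,"dy":-1,"dz":65,"jaw":70},{"rx":0,"ry":0,"rz":0,"dx":4,"dy":-1,"dz":82,"jaw":70},{"rx":0,"ry":0,"rz":0,"dx":4,"dy":-1,"dz":82,"jaw":45},{"rx":0,"ry":0,"rz":0,"dx":4,"dy":-1,"dz":82,"jaw":30},{"rx":0,"ry":0,"rz":0,"dx":4,"dy":-1,"dz":82,"jaw":20},{"rx":0,"ry":0,"rz":0,"dx":4,"dy":-1,"dz":82,"jaw":20},{"rx":0,"ry":0,"rz":0,"dx":4,"dy":-1,"dz":82,"jaw":20}]'; python3 -m pendant '[{"rx":0,"ry":0,"rz":0,"dx":0,"dy":0,"dz":0,"jaw":20},{"rx":0,"ry":0,"rz":0,"dx":0,"dy":0,"dz":0,"jaw":20}]'
```

```text
t: 9.7
position: [0.4858, 0.286, 0.0891]
tool_rot: [3.139, -0.002, 1.386]
force: [1.2, 0.2, -0.6]
opening: 0.033
finger_force: 0.0
t: 9.9
position: [0.4854, 0.2861, 0.0888]
tool_rot: [3.14, -0.001, 1.386]
force: [-1.6, 0.0, 4.7]
opening: 0.0297
finger_force: 29.8
```

```bash
python3 -m pendant '[{"rx":0,"ry":0,"rz":0,"dx":0,"dy":0,"dz":-10,"jaw":20},{"rx":0,"ry":0,"rz":0,"dx":0,"dy":0,"dz":-35,"jaw":20},{"rx":0,"ry":0,"rz":0,"dx":0,"dy":0,"dz":-65,"jaw":20},{"rx":0,"ry":0,"rz":0,"dx":0,"dy":0,"dz":-95,"jaw":20},{"rx":0,"ry":0,"rz":0,"dx":0,"dy":0,"dz":-115,"jaw":20},{"rx":0,"ry":0,"rz":0,"dx":0,"dy":0,"dz":-117,"jaw":20}]';  python3 -c "
from h import *
go([.539,-.0765,.200],1.804)"
```

```text
t: 10.5
position: [0.4862, 0.2866, 0.2082]
tool_rot: [3.137, -0.004, 1.386]
force: [0.7, 0.5, -1.7]
opening: 0.0297
finger_force: 29.8
t 10.5 rot [ 0.006 -0.003 -0.418] d [-347.2  118.6    7.5]
```

```bash
python3 -m pendant '[{"rx":0,"ry":0,"rz":-0.05,"dx":-25,"dy":9,"dz":0,"jaw":20},{"rx":0,"ry":0,"rz":-0.11,"dx":-62,"dy":21,"dz":0,"jaw":20},{"rx":0,"ry":0,"rz":-0.17,"dx":-100,"dy":34,"dz":0,"jaw":20},{"rx":0,"ry":0,"rz":-0.23,"dx":-138,"dy":47,"dz":0,"jaw":20},{"rx":0,"ry":0,"rz":-0.29,"dx":-176,"dy":60,"dz":0,"jaw":20},{"rx":0,"ry":0,"rz":-0.35,"dx":-214,"dy":73,"dz":0,"jaw":20},{"rx":0,"ry":0,"rz":-0.4,"dx":-252,"dy":86,"dz":0,"jaw":20},{"rx":0,"ry":0,"rz":-0.418,"dx":-288,"dy":98,"dz":0,"jaw":20}]';  python3 -c "
from h import *
go([.539,-.0765,.200],1.804)"
```

```text
t: 11.3
position: [0.5274, -0.0169, 0.2025]
tool_rot: [-3.139, -0.001, 1.805]
force: [1.1, 1.0, -2.2]
opening: 0.0298
finger_force: 29.8
t 11.3 rot [-0.003 -0.001  0.001] d [-60.7  -2.6   2.5]
```

```bash
python3 -m pendant '[{"rx":0,"ry":0,"rz":0,"dx":-25,"dy":-1,"dz":10,"jaw":20},{"rx":0,"ry":0,"rz":0,"dx":-50,"dy":-2,"dz":20,"jaw":20},{"rx":0,"ry":0,"rz":0,"dx":-59,"dy":-2,"dz":34,"jaw":20},{"rx":0,"ry":0,"rz":0,"dx":-59,"dy":-2,"dz":42,"jaw":20},{"rx":0,"ry":0,"rz":0,"dx":-59,"dy":-2,"dz":42,"jaw":20},{"rx":0,"ry":0,"rz":0,"dx":-59,"dy":-2,"dz":42,"jaw":20}]';  python3 - <<'E'
from h import *
for c in ('top','side'):
  d=r.read_camera(c); u=proj(d,[[.565,-.07,.085]])[0]; 
  x,y=(u-[66,50]).astype(int); cv2.imwrite(f'pics/{c}2.png',cv2.resize(d['color'][y:y+100,x:x+133],(798,600),interpolation=cv2.INTER_CUBIC)); print(c,'crop',x,y)
  for n in ('stile','stile_axis','fixed_axis','fixture'): print(c,n,[(np.round(x['at'],4).tolist(),round(x['confidence'],2)) for x in r.pinpoint(c,n) if np.hypot(x['at'][0]-.55,x['at'][1]+.08)<.06])
s=r.observe();print(s['position'],s['tool_rot'])
E
```

```text
t: 11.9
position: [0.5397, -0.0718, 0.1622]
tool_rot: [-3.141, -0.001, 1.805]
force: [-0.2, -0.7, -1.4]
opening: 0.0299
finger_force: 29.8
top crop 351 176
top stile [([0.5373, -0.0709, 0.0992], 0.8)]
top stile_axis []
top fixed_axis [([0.5646, -0.0721, 0.0668], 0.87)]
top fixture [([0.5416, -0.0788, 0.0017], 0.83)]
side crop 308 224
side stile [([0.5385, -0.0743, 0.1032], 0.94)]
side stile_axis [([0.5675, -0.0668, 0.1052], 0.71)]
side fixed_axis []
side fixture [([0.5355, -0.0838, 0.0007], 0.84)]
[ 0.54008384 -0.07302573  0.16278582] [3.14119602e+00 5.77779402e-05 1.80400397e+00]
```

View pics/side2.png

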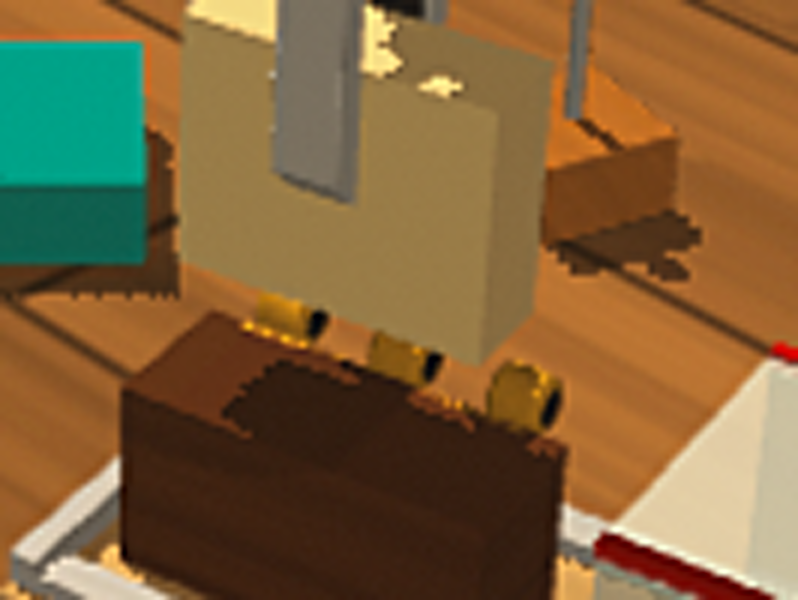

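View pics/top2.png

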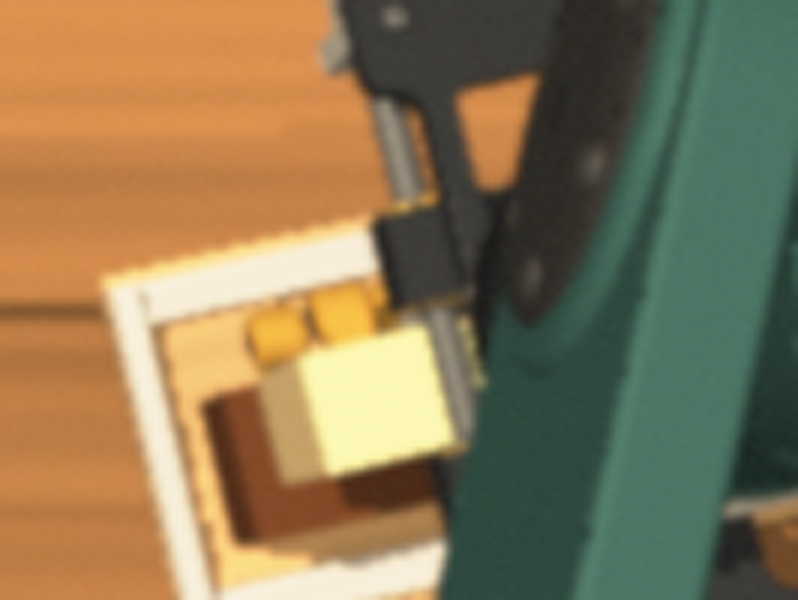

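```bash
cat > solve.py <<'E'
from h import *
from scipy.optimize import least_squares
# crop pixels -> fixture / stile pose, z in mm of stile underside given
def solve(obs,crop,p0,yaw=None):
    D={c:r.read_camera(c) for c in crop}
    for cams in (['side'],['top'],['side','top']):
        def f(p):
            R=Ro.from_euler('z',p[2]).as_matrix(); e=[]
            for c,X,u in obs:
                if c in cams: e+=list(proj(D[c],[R@(np.array(X)/1e3)+[p[0],p[1],0]])[0]-(np.array(crop[c])+np.array(u)/6))
            return e+[(p[2]-p0[2])*100]
        o=least_squares(f,p0); print(cams,o.x.round(4),'rms px',np.sqrt(np.mean(o.fun**2)).round(2))
E
python3 - <<'E'
from solve import *
C=dict(side=(308,224),top=(351,176))
print('fixture');solve([('side',(-30,55,70),(122,388)),('side',(15,55,70),(212,312)),('side',(15,-55,70),(565,448)),('top',(-30,55,70),(247,543)),('top',(15,55,70),(207,402))],C,[.54,-.077,.232])
z=(r.observe()['position'][2]-.0588)*1e3;print('stile',z)
solve([('side',(-15,45,z),(183,262)),('side',(-15,-45,z),(480,365)),('side',(15,-45,z),(535,315)),('top',(15,45,z+75),(300,362)),('top',(-15,45,z+75),(328,475)),('top',(15,45,z),(262,375)),('top',(-15,45,z),(283,485))],C,[.54,-.075,.232])
E
```

```text
fixture
['side'] [ 0.5369 -0.0808  0.2305] rms px 0.26
['top'] [ 0.5383 -0.0747  0.2331] rms px 0.66
['side', 'top'] [ 0.5383 -0.0777  0.2291] rms px 1.15
stile 103.85023164431045
['side'] [ 0.54  -0.076  0.233] rms px 0.44
['top'] [ 0.5386 -0.0743  0.2312] rms px 0.41
['side', 'top'] [ 0.5394 -0.0749  0.2359] rms px 0.65
```

```bash
python3 -m pendant '[{"rx":0,"ry":0,"rz":0,"dx":-2,"dy":-0.5,"dz":6,"jaw":20},{"rx":0,"ry":0,"rz":0,"dx":-3.5,"dy":-1,"dz":12,"jaw":20},{"rx":0,"ry":0,"rz":0,"dx":-3.5,"dy":-1,"dz":12,"jaw":20},{"rx":0,"ry":0,"rz":0,"dx":-3.5,"dy":-1,"dz":12,"jaw":20}]';  python3 - <<'E'
from h import *
d=r.read_camera('side'); cv2.imwrite('pics/side3.png',cv2.resize(d['color'][255:315,320:400+20],(800,480),interpolation=cv2.INTER_CUBIC))
d=r.read_camera('top'); cv2.imwrite('pics/top3.png',cv2.resize(d['color'][215:275,370:450],(800,600),interpolation=cv2.INTER_CUBIC))
print(r.observe()['position'])
E
```

```text
t: 13.0
position: [0.5395, -0.0768, 0.15]
tool_rot: [-3.141, -0.001, 1.804]
force: [-0.3, 0.9, -2.4]
opening: 0.03
finger_force: 29.8
[ 0.53989193 -0.07682466  0.15059223]
```

View pics/side3.png

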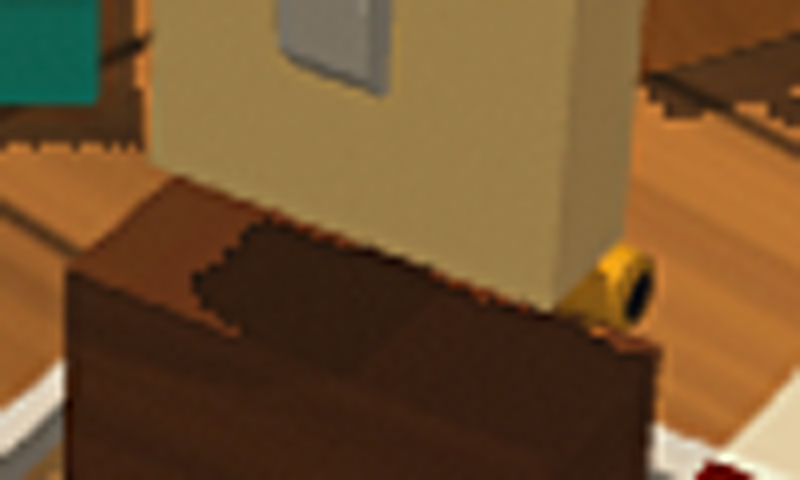

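View pics/top3.png

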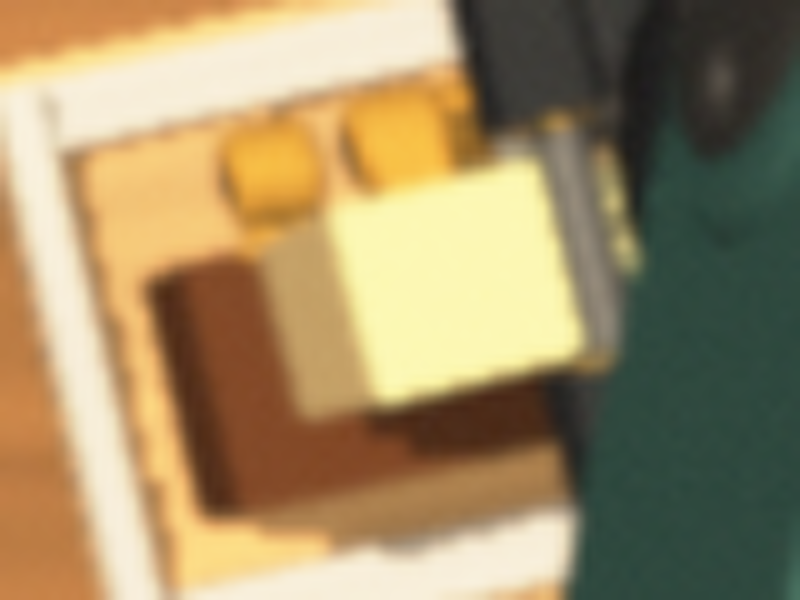

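```bash
sed -i 's#np.array(u)/6#np.array(u)/SC[c]#; s#^def solve#SC=dict(side=8,top=10)\ndef solve#' solve.py; python3 - <<'E'
from solve import *
C=dict(side=(320,255),top=(370,215))
print('fixture');solve([('side',(-30,55,70),(68,268)),('side',(15,55,70),(178,178)),('side',(15,-55,70),(658,350)),('top',(-30,55,70),(237,515)),('top',(15,55,70),(190,268))],C,[.54,-.077,.232])
z=(r.observe()['position'][2]-.0588)*1e3;print('stile',z)
solve([('side',(-15,45,z),(152,163)),('side',(-15,-45,z),(552,308)),('side',(15,-45,z),(625,238)),('top',(15,45,z+75),(328,208)),('top',(-15,45,z+75),(375,408)),('top',(15,45,z),(262,255)),('top',(-15,45,z),(303,418))],C,[.54,-.075,.232])
E
```

```text
fixture
['side'] [ 0.5359 -0.0812  0.2329] rms px 0.61
['top'] [ 0.5392 -0.0791  0.2304] rms px 0.54
['side', 'top'] [ 0.5378 -0.0798  0.2282] rms px 0.86
stile 92.03079635584483
['side'] [ 0.5375 -0.0809  0.233 ] rms px 0.25
['top'] [ 0.5385 -0.079   0.2319] rms px 0.43
['side', 'top'] [ 0.5384 -0.0795  0.2316] rms px 0.5
```

```bash
python3 -m pendant '[{"rx":0,"ry":0,"rz":0,"dx":0,"dy":-0.5,"dz":4,"jaw":20},{"rx":0,"ry":0,"rz":0,"dx":0,"dy":-0.5,"dz":6,"jaw":20},{"rx":0,"ry":0,"rz":0,"dx":0,"dy":-0.5,"dz":8,"jaw":20},{"rx":0,"ry":0,"rz":0,"dx":0,"dy":-0.5,"dz":10,"jaw":20},{"rx":0,"ry":0,"rz":0,"dx":0,"dy":-0.5,"dz":11,"jaw":20},{"rx":0,"ry":0,"rz":0,"dx":0,"dy":-0.5,"dz":11,"jaw":20}]'
```

```text
t: 13.9
position: [0.5393, -0.0768, 0.1393]
tool_rot: [-3.141, -0.0, 1.804]
force: [0.5, 0.4, -1.9]
opening: 0.0295
finger_force: 29.8
```

```bash
python3 -m pendant '[{"rx":0,"ry":0,"rz":0,"dx":0,"dy":0,"dz":2,"jaw":20},{"rx":0,"ry":0,"rz":0,"dx":0,"dy":0,"dz":4,"jaw":20},{"rx":0,"ry":0,"rz":0,"dx":0,"dy":0,"dz":6,"jaw":20},{"rx":0,"ry":0,"rz":0,"dx":0,"dy":0,"dz":8,"jaw":20},{"rx":0,"ry":0,"rz":0,"dx":0,"dy":0,"dz":9,"jaw":20},{"rx":0,"ry":0,"rz":0,"dx":0,"dy":0,"dz":9,"jaw":20}]'
```

```text
t: 14.5
position: [0.5392, -0.0768, 0.1303]
tool_rot: [-3.141, -0.0, 1.804]
force: [0.4, 0.2, -2.9]
opening: 0.0297
finger_force: 29.8
```

```bash
python3 -m pendant '[{"rx":0,"ry":0,"rz":0,"dx":0,"dy":0,"dz":1,"jaw":20},{"rx":0,"ry":0,"rz":0,"dx":0,"dy":0,"dz":1.5,"jaw":20},{"rx":0,"ry":0,"rz":0,"dx":0,"dy":0,"dz":1.5,"jaw":20},{"rx":0,"ry":0,"rz":0,"dx":0,"dy":0,"dz":1.5,"jaw":20}]'
```

```text
t: 14.9
position: [0.5394, -0.0769, 0.1291]
tool_rot: [3.141, -0.0, 1.804]
force: [-0.1, 0.0, -1.5]
opening: 0.0298
finger_force: 29.8
```

```bash
python3 -m pendant '[{"rx":0,"ry":0,"rz":0,"dx":0,"dy":0,"dz":0.7,"jaw":20},{"rx":0,"ry":0,"rz":0,"dx":0,"dy":0,"dz":1.4,"jaw":20},{"rx":0,"ry":0,"rz":0,"dx":0,"dy":0,"dz":1.4,"jaw":20},{"rx":0,"ry":0,"rz":0,"dx":0,"dy":0,"dz":1.4,"jaw":20}]'
```

```text
t: 15.3
position: [0.5395, -0.077, 0.1288]
tool_rot: [3.141, 0.0, 1.804]
force: [-2.9, 0.9, 4.7]
opening: 0.0298
finger_force: 29.9
```

```bash
python3 -m pendant '[{"rx":0,"ry":0,"rz":0,"dx":0,"dy":0,"dz":-1.5,"jaw":20},{"rx":0,"ry":0,"rz":0,"dx":0,"dy":0.7,"dz":-2,"jaw":20},{"rx":0,"ry":0,"rz":0,"dx":0,"dy":1.5,"dz":-2,"jaw":20},{"rx":0,"ry":0,"rz":0,"dx":0,"dy":1.5,"dz":-2,"jaw":20},{"rx":0,"ry":0,"rz":0,"dx":0,"dy":1.5,"dz":-2,"jaw":20}]'
python3 -m pendant '[{"rx":0,"ry":0,"rz":0,"dx":0,"dy":-1,"dz":0,"jaw":20},{"rx":0,"ry":0,"rz":0,"dx":0,"dy":-2,"dz":0,"jaw":20},{"rx":0,"ry":0,"rz":0,"dx":0,"dy":-3,"dz":0,"jaw":20},{"rx":0,"ry":0,"rz":0,"dx":0,"dy":-3,"dz":0,"jaw":20},{"rx":0,"ry":0,"rz":0,"dx":0,"dy":-3,"dz":0,"jaw":20}]'
python3 -m pendant '[{"rx":0,"ry":0,"rz":0,"dx":0,"dy":1.5,"dz":0,"jaw":20},{"rx":0,"ry":0,"rz":0,"dx":0.7,"dy":1.5,"dz":0,"jaw":20},{"rx":0,"ry":0,"rz":0,"dx":1.5,"dy":1.5,"dz":0,"jaw":20},{"rx":0,"ry":0,"rz":0,"dx":1.5,"dy":1.5,"dz":0,"jaw":20},{"rx":0,"ry":0,"rz":0,"dx":1.5,"dy":1.5,"dz":0,"jaw":20}]'
python3 -m pendant '[{"rx":0,"ry":0,"rz":0,"dx":-1,"dy":0,"dz":0,"jaw":20},{"rx":0,"ry":0,"rz":0,"dx":-2,"dy":0,"dz":0,"jaw":20},{"rx":0,"ry":0,"rz":0,"dx":-3,"dy":0,"dz":0,"jaw":20},{"rx":0,"ry":0,"rz":0,"dx":-3,"dy":0,"dz":0,"jaw":20},{"rx":0,"ry":0,"rz":0,"dx":-3,"dy":0,"dz":0,"jaw":20}]'
```

```text
t: 15.8
position: [0.5407, -0.0765, 0.1292]
tool_rot: [-3.141, -0.0, 1.804]
force: [-0.3, -0.1, -2.0]
opening: 0.0297
finger_force: 29.8
t: 16.3
position: [0.538, -0.0772, 0.1298]
tool_rot: [3.141, -0.0, 1.804]
force: [0.6, -0.3, -2.8]
opening: 0.0302
finger_force: 29.8
t: 16.8
position: [0.539, -0.0754, 0.1297]
tool_rot: [-3.142, -0.0, 1.804]
force: [-1.0, 0.5, -1.3]
opening: 0.0299
finger_force: 29.8
t: 17.3
position: [0.5397, -0.0784, 0.1297]
tool_rot: [3.142, -0.0, 1.804]
force: [0.4, -0.4, -2.1]
opening: 0.0299
finger_force: 29.8
```

```bash
python3 -m pendant '[{"rx":0,"ry":0,"rz":0,"dx":1.5,"dy":0,"dz":0,"jaw":20},{"rx":0,"ry":0,"rz":0,"dx":1.5,"dy":0,"dz":1,"jaw":20},{"rx":0,"ry":0,"rz":0,"dx":1.5,"dy":0,"dz":2,"jaw":20},{"rx":0,"ry":0,"rz":0,"dx":1.5,"dy":0,"dz":2,"jaw":20},{"rx":0,"ry":0,"rz":0,"dx":1.5,"dy":0,"dz":2,"jaw":20},{"rx":0,"ry":0,"rz":0,"dx":1.5,"dy":0,"dz":2,"jaw":20}]';  python3 - <<'E'
from h import *
d=r.read_camera('side'); cv2.imwrite('pics/side4.png',d['color'][160:400,180:560])
s=r.observe();print(s['position'],s['force'],np.abs(s['joint_vel']).max())
E
```

```text
t: 17.9
position: [0.5394, -0.0767, 0.1288]
tool_rot: [3.141, 0.0, 1.804]
force: [-2.5, 1.8, 5.7]
opening: 0.0299
finger_force: 29.9
[ 0.53942628 -0.07676681  0.12876079] [-3.3744291   1.21134289  5.28604217] 0.0016614268284468165
```

View pics/side4.png

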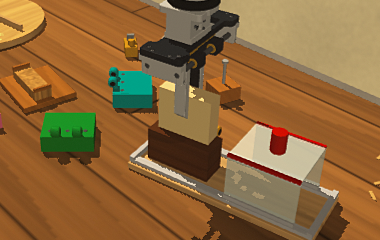

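The stile stands flush on the jamb block (crop about 188,130), still gripped. The guard is open (knob at about 280,140) and the bystanders in view haven't moved. I'm handing in.

```bash
python3 -c "
from cell import r
print(r.hand_in())"
```

```text
the job is handed in; nothing more can be done
None
```

I slid the guard open to its stop and seated the stile on the jamb block with its knuckles meshed. It moved freely 1.5 mm each way in x and y, so the holes line up to about 0.5 mm. I handed it in still gripped and steady, at about 18 s on the robot clock; hand-in returned no verdict.

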